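# Set the bag sealer's two timers for heavier film

### The arm

A 6-joint arm with a two-finger parallel gripper is mounted at the origin on the work surface. World frame = base frame: x ahead of the robot, y to its left, z up, the work surface at z = 0. Lengths are in m, angles in degrees, forces in N, time in s.
With the tool pointing down it reaches from about 0.325 to 0.775 m from the base axis. Payload 5.5 kg.
Tool frame: the origin (TCP) lies at the very end of the fingers, on their centre line; the grasp point (between the pads) lies ctrl.grip_depth behind it (ctrl.grip_depth is the distance from the TCP to the grasp point, in m); z points along the fingers, y is the line along which they close (so a half turn about z gives the same grasp; the last joint's range is limited). The gripper opens to 85 mm and grips with 20 to 120 N. Pads are 22 mm wide; open, the fingers measure 114 mm over their backs; the gripper's body (76 mm by 85 mm) begins 54 mm behind the grasp point. The pads swing forward as they close: fully open they stand 13 mm farther back than shut.
Start: joints at [-73.15, 5.22, 70.514, -0, 104.267, -3.249], TCP at [0.206, -0.563, 0.231] pointing down, gripper open.
Joint ranges: [-164.24, 164.24], [-49.07, 125.15], [9.68, 141.18], [-86.29, 266.29], [3.28, 154.24], [-151.56, 151.56]. Speed limits (degrees/s): [147.25, 147.25, 172.46, 180, 180, 180].

### API

Orientations are given as a 3x3 rotation matrix whose columns are the frame's x, y, z axes.
In Python, from bench import ctrl gives the robot as it stands.
- The arm moves only by the tool arm_command, never from a script. Its argument "series" is a list of rows, each an object of numbers: "dx", "dy", "dz": the shift along the tool's x, y, z in m; "spin": the turn about the tool's z in degrees. In form: [{"dx": .., "dy": .., "dz": .., "spin": ..}, ...]. A call has 1 to 10 rows; each row shifts and turns the commanded pose from where the row before left it, along the tool's axes as they then stand; what a row does not reach is not made up. A row lasts 1/12 s, in which the tool goes at most 41.7 mm and 7.16 degrees, less where a joint would pass 70% of its speed; a pose out of reach is approached as far as the arm can. A call with a gripper value outside its range is refused whole. "gripper" is the opening, from 0 (shut) to 1 (fully open), set as the call begins (left out, the last holds). The fingers move at their own pace and stop on an object; the grip force is fixed at half the most. Time passes only in rows, so rows that do not move let the fingers close. It gives the time, the measured TCP pose, the force, the opening and the grip force at its end, in the units of the state.
- ctrl.read_state(): the state, without advancing time (a new reading comes with each control period).
- ctrl.snapshot(name): name is "scene" or "side" or "wrist"; returns a dict with "color" (400x640x3 uint8, blue, green, red), "intrinsics" (3x3 intrinsics, pixels), "distortion" ([k1, k2, p1, p2, k3] as OpenCV has them; the pictures are not rectified), "camera_from_world" (4x4, takes a point from world to camera coordinates); the wrist camera has in their place "tool_from_camera" (4x4, takes a point from camera to tool coordinates, whose origin is the TCP and whose axes are the flange's). Camera axes: x right, y up, looking along -z (the intrinsics and any distortion apply to the point x, -y, -z); pixel columns grow to the right and rows downward; lengths in m; the calibration is good to about 2 mm. A picture is of the moment at which its call begins: read the wrist's pose just before it. There is no depth.
- ctrl.hand_in(): hands the job in; it is judged then, once.
Trained networks look in a picture, given as the dict that the camera call returned (one of the last four; its "shot" number tells which), for a name from the list of things; names that differ only in an ending like _2 or _b are one class to them, and where a whole thing is asked for, a point or a joint stands for the part that bears it (a point fixed in the world has none). Each returns a list of dicts, best first, with "conf" (0 to 1); they miss things now and then, are a little off and sometimes report something else, mostly with a low value. They report only what shows in the picture. A call takes as long as a camera call.
- ctrl.look_for(picture, target): "centre" ([x, y, z] in m, in world coordinates, good to about 4 mm: the middle of the surface that is visible of it).
The state is a dict: "t": time; "joint_pos": joint angles; "joint_vel": joint speeds; "joint_torque": joint torques, N m; "ee_pos": TCP position; "tcp_rot": TCP orientation; "contact_force": force on the tool from outside, world axes, zero at the start; "moment": the same for the moment, N m; "gripper_width": finger opening in m; "grasp_force": force on a finger pad.
Only numpy, scipy, OpenCV 4.12 (cv2) and the standard library are available. Lean on these libraries where they do the work, as an engineer would, in place of code of your own. Each camera call takes 0.05 s, during which the arm holds its last target. There are 200 camera calls.

### The job

Set up the bag sealer for heavier film: with a fingertip, flick the wide sealing-time thumbwheel on until its white line clicks home at the fifth bar of its scale, and the narrow cooling-time thumbwheel until its line clicks home at the third bar, counting the bars from the front, where they are shortest. Leave the jaw up and every loose thing on the bench where it lies, and do not pick anything up.

Things in the scene. Friction and masses are not known exactly. Their poses are not given: they have to be found in the camera images.
- sealer: light grey bag sealer, fixed. Origin: table level under the centre of its control housing (240 along x, 200 along y, deck 75 high) with both wheels; x to its back, away from the robot, y to its left, where the jaw section (y 100 to 445) joins. On the black cheeks beside each wheel: scale of six white bars, 24 degrees apart, first and shortest in front, over the top to the longest at the back.
- seal_wheel (a joint): wide (left, +y) sealing-time thumbwheel: black, diameter 60, 24 wide, axle level along the sealer's y. Rad: 0 at the first bar, one click = 0.4189 (12.6 mm of rim), bar n = (n - 1) x 0.4189; stops just past first and sixth bar. Grows as its top moves to the sealer's +x. A spring holds each click: 2 to 3 N along the rim goes over; past halfway it drops into the next and stays.
- seal_wheel_top (a point): top of the wide (left, +y) sealing-time wheel's rim, mid-width, 97 above the table; fixed to the sealer and with its axes: the rim runs along x here. The wheel stands 5 proud of the round cheeks beside it and 22 above the deck. A fingertip pressed on it with 4 to 8 N and drawn along x turns it by friction, 12.6 of draw a click.
- seal_wheel_mark (a point): centre of the white line, 4 wide, across the rim of the wide (left, +y) sealing-time wheel (turns with it, 30 from the axle). It is at the first bar, 60 degrees before the top, at joint value 0 and travels over the top to the back; the bar beside it is the setting.
- cool_wheel (a joint): narrow (right, -y) cooling-time thumbwheel: black, diameter 60, 12 wide, axle level along the sealer's y. Rad: 0 at the first bar, one click = 0.4189 (12.6 mm of rim), bar n = (n - 1) x 0.4189; stops just past first and sixth bar. Grows as its top moves to the sealer's +x. A spring holds each click: 2 to 3 N along the rim goes over; past halfway it drops into the next and stays.
- cool_wheel_top (a point): top of the narrow (right, -y) cooling-time wheel's rim, mid-width, 97 above the table; fixed to the sealer and with its axes: the rim runs along x here. The wheel stands 5 proud of the round cheeks beside it and 22 above the deck. A fingertip pressed on it with 4 to 8 N and drawn along x turns it by friction, 12.6 of draw a click.
- cool_wheel_mark (a point): centre of the white line, 4 wide, across the rim of the narrow (right, -y) cooling-time wheel (turns with it, 30 from the axle). It is at the first bar, 60 degrees before the top, at joint value 0 and travels over the top to the back; the bar beside it is the setting.
- jaw (a joint): hinge of the sealer's upper jaw with its black press handle, left of the housing; 0 = sprung fully up, grows to 0.36 rad as it is pressed down
- jaw_handle (a point): middle of the jaw's black press handle (300 long along the sealer's y, diameter 22), about 155 above the table when the jaw is up; its nearer end is about 80 from the middle of the wide wheel along the sealer's y
- tape_roll: roll of parcel tape lying flat on the sealer's deck behind the two wheels, outside diameter 92, 25 high; origin: centre of its underside
- marker_pen: marker pen, 125 long, 18 thick, lying along y on the bag rest plate (61 high) in front of the jaw; origin on its underside at mid length
- box_cutter: shut box cutter, 130 x 30 x 16, lying on the table right of the sealer; origin: centre of its underside
- favour_carton: small cardboard carton 100 x 130 x 75 high, right of the sealer; origin: centre of its underside
- clip_jar: clear jar with a white cap, diameter 64, 85 high, right of the sealer; origin: centre of its underside
- ribbon_spool: white ribbon spool lying flat behind the sealer, diameter 72, 28 high; origin: centre of its underside
- plate_stack: stack of white paper plates behind the sealer, diameter 130, 30 high; origin: centre of its underside
- paper_cup: empty paper cup, diameter 78, 95 high, front right of the sealer; origin: centre of its underside

How it is judged:
By the outcome, as a careful person would: the job done as asked, in the order asked, and still so for the second after the job is handed in, with the robot touching nothing.
It also fails if it takes over 48 s, if anything falls off the work surface, if the arm or the gripper's body presses on something with over 40 N, if the wrist force passes 120 N, or if a joint passes its speed limit or range.

## Working session

There is one attempt and no reset: what is moved stays moved. The work goes in short steps, Python scripts to look and compute and a tool call to move; the robot and the scene stay as the last step left them, time stands still between calls to the robot, and variables do not carry over. Pictures are saved under pics/ and viewed, at most 10 in all, crops included, and the job is handed in when it is done.

Besides the shell and the picture viewer there is one more tool, called after "Emit:" as name(argument=value, ...) on one line, values as JSON. arm_command: Moves the arm, as the interface text tells. Its arguments: {"type":"object","properties":{"series":{"type":"array","items":{"type":"object","properties":{"dx":{"type":"number"},"dy":{"type":"number"},"dz":{"type":"number"},"spin":{"type":"number"}}}},"gripper":{"type":"number"}},"required":["series"]}

```bash
mkdir -p pics; cat > h.py <<'E'
import numpy as np, cv2, json
from bench import ctrl
def look(cam,names):
    p=ctrl.snapshot(cam)
    for n in names:
        for d in ctrl.look_for(p,n)[:2]: print(cam,n,np.round(d['centre'],4),round(d['conf'],2))
    return p
def project(p,X,T=None):
    M=p.get('camera_from_world') if T is None else T
    X=np.atleast_2d(X); C=(np.asarray(M)@np.c_[X,np.ones(len(X))].T).T[:,:3]
    C=C*[1,-1,-1]
    return cv2.projectPoints(C,np.zeros(3),np.zeros(3),np.asarray(p['intrinsics'],float),np.asarray(p['distortion'],float))[0][:,0]
E
python3 - <<'E'
from h import *
s=ctrl.read_state();print(s['t'],s['ee_pos'],np.round(s['tcp_rot'],3),s['contact_force'],ctrl.grip_depth)
N=['sealer','seal_wheel','cool_wheel','seal_wheel_mark','cool_wheel_mark','jaw_handle','tape_roll','marker_pen','paper_cup','clip_jar','favour_carton']
for c in ['scene','side']:
    p=look(c,N); cv2.imwrite(f'pics/{c}0.png',p['color']); print(np.round(p['camera_from_world'],3).tolist())
E
```

```text
0.0 [ 0.20611616 -0.5631902   0.23014569] [[ 0.939  0.344 -0.001]
 [ 0.344 -0.939  0.002]
 [ 0.    -0.002 -1.   ]] [-0.61323363 -0.02537971 -0.13653899] 0.0187
scene sealer [ 0.555  -0.0299  0.0775] 0.67
scene sealer [ 0.5155 -0.4319  0.0737] 0.58
scene seal_wheel [ 0.5562 -0.0321  0.0769] 0.58
scene seal_wheel [ 0.4763 -0.1219  0.0926] 0.49
scene cool_wheel [ 0.4748 -0.2126  0.0891] 0.49
scene seal_wheel_mark [ 0.4737 -0.1212  0.0977] 0.72
scene cool_wheel_mark [ 0.4744 -0.2099  0.0949] 0.6
scene cool_wheel_mark [0.5459 0.0948 0.1379] 0.32
scene jaw_handle [0.5508 0.0942 0.1401] 0.79
scene jaw_handle [ 0.7038 -0.2551  0.0286] 0.39
scene tape_roll [ 0.5747 -0.1591  0.098 ] 0.95
scene tape_roll [ 0.5089 -0.3129  0.0158] 0.48
scene marker_pen [0.4583 0.0144 0.0798] 0.76
scene paper_cup [ 0.4015 -0.4186  0.0721] 0.92
scene paper_cup [ 0.5769 -0.1601  0.0985] 0.68
scene clip_jar [ 0.5161 -0.4307  0.072 ] 0.69
scene clip_jar [ 0.5542 -0.0255  0.076 ] 0.56
scene favour_carton [ 0.6351 -0.442   0.0775] 0.8
[[0.658, 0.753, 0.007, -0.301], [-0.464, 0.398, 0.791, 0.176], [0.593, -0.524, 0.611, -1.519], [0.0, 0.0, 0.0, 1.0]]
side sealer [0.4975 0.1257 0.0628] 0.8
side sealer [ 0.49   -0.4027  0.0542] 0.37
side seal_wheel [ 0.4605 -0.1101  0.0889] 0.74
side cool_wheel [ 0.4562 -0.2016  0.0921] 0.56
side seal_wheel_mark [ 0.454  -0.1116  0.0878] 0.59
side cool_wheel_mark [ 0.453  -0.2062  0.0893] 0.66
side jaw_handle [0.5344 0.1416 0.1405] 0.92
side tape_roll [ 0.5738 -0.1464  0.0915] 0.82
side marker_pen [0.4509 0.0575 0.0776] 0.82
side paper_cup [ 0.3947 -0.3892  0.0697] 0.66
side clip_jar [ 0.4909 -0.4015  0.0542] 0.72
side favour_carton [ 0.6019 -0.3798  0.0676] 0.56
side favour_carton [0.4947 0.1315 0.0631] 0.37
[[-0.907, -0.421, 0.017, 0.459], [0.272, -0.556, 0.785, -0.271], [-0.321, 0.717, 0.619, -1.048], [0.0, 0.0, 0.0, 1.0]]
```

View pics/scene0.png

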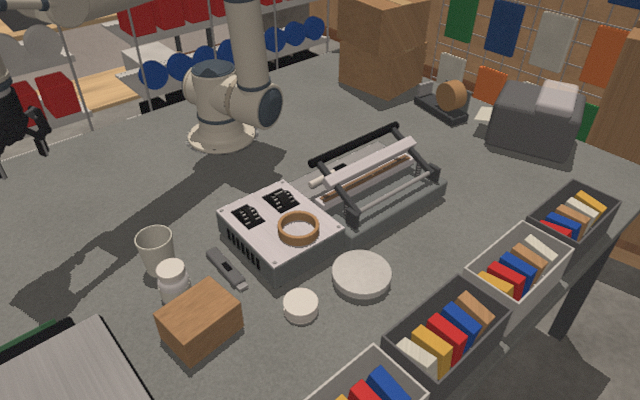

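View pics/side0.png

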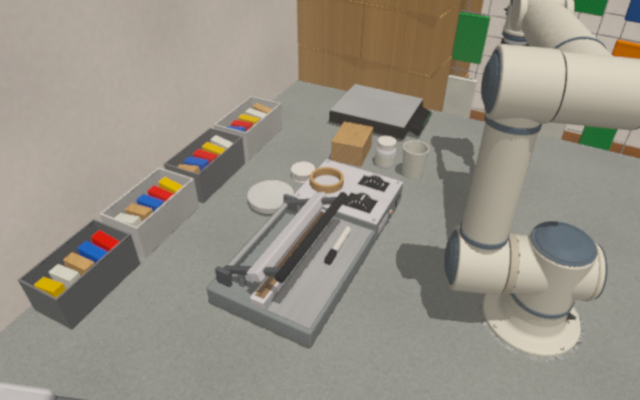

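The scene view shows the two wheels at about (248,216) and (283,200), with the tape roll at (298,228) behind them. The side view shows the jaw up and the wheels at (374,182) and (360,203). I'll bring the wrist camera over the wheels with the gripper shut.

Emit:
arm_command(series=[{"dx": 0.021,"dy": -0.019,"dz": -0.003},{"dx": 0.021,"dy": -0.019,"dz": -0.003},{"dx": 0.021,"dy": -0.019,"dz": -0.003},{"dx": 0.021,"dy": -0.019,"dz": -0.003},{"dx": 0.021,"dy": -0.019,"dz": -0.003},{"dx": 0.021,"dy": -0.019,"dz": -0.003},{"dx": 0.021,"dy": -0.019,"dz": -0.003},{"dx": 0.021,"dy": -0.019,"dz": -0.003}], gripper=0)

```text
$.series[0]: bad value
```

Emit:
arm_command(series=[{"dx": 0.021,"dy": -0.019,"dz": -0.003},{"dx": 0.021,"dy": -0.019,"dz": -0.003},{"dx": 0.021,"dy": -0.019,"dz": -0.003},{"dx": 0.021,"dy": -0.019,"dz": -0.003},{"dx": 0.021,"dy": -0.019,"dz": -0.003},{"dx": 0.021,"dy": -0.019,"dz": -0.003},{"spin": 6},{"spin": 6},{"spin": 6},{}])

```text
$.series[0]: bad value
```

```bash
python3 - <<'E'
from h import *
s=ctrl.read_state();print(s['t'],s['ee_pos'],np.round(s['tcp_rot'],3),s['contact_force'],s['gripper_width'])
N=['seal_wheel','cool_wheel','seal_wheel_mark','cool_wheel_mark','tape_roll','marker_pen']
p=look('wrist',N); cv2.imwrite('pics/w1.png',p['color']); print(np.round(p['tool_from_camera'],3).tolist(),p['intrinsics'],p['distortion'])
E
```

```text
1.2 [ 0.20618305 -0.56346811  0.23128306] [[ 0.939  0.344 -0.   ]
 [ 0.344 -0.939 -0.   ]
 [-0.    -0.    -1.   ]] [ 0.5220716  -0.13238065 -0.88594674] 0.08528814632811771
[[-0.0, 0.955, 0.298, 0.076], [1.0, 0.0, -0.0, 0.001], [-0.0, 0.298, -0.955, -0.143], [0.0, 0.0, 0.0, 1.0]] [[324.15346616   0.         318.38000092]
 [  0.         324.15346616 199.32503673]
 [  0.           0.           1.        ]] [-0.06564937  0.          0.          0.          0.        ]
```

View pics/w1.png

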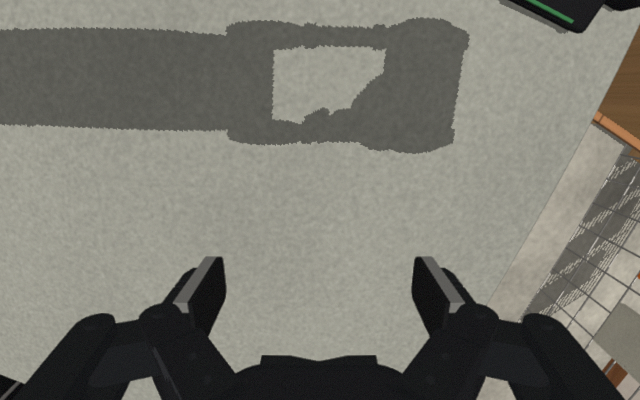

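The wrist view shows only bare table and the open fingers at (200,300) and (440,300). The move was refused, probably because every row needs all four keys.

Emit:
arm_command(series=[{"dx": 0.021,"dy": -0.019,"dz": -0.003,"spin": 0},{"dx": 0.021,"dy": -0.019,"dz": -0.003,"spin": 0},{"dx": 0.021,"dy": -0.019,"dz": -0.003,"spin": 0},{"dx": 0.021,"dy": -0.019,"dz": -0.003,"spin": 0},{"dx": 0.021,"dy": -0.019,"dz": -0.003,"spin": 0},{"dx": 0.021,"dy": -0.019,"dz": -0.003,"spin": 0},{"dx": 0.021,"dy": -0.019,"dz": -0.003,"spin": 0},{"dx": 0.021,"dy": -0.019,"dz": -0.003,"spin": 0}], gripper=0)

```text
t: 2.22
ee_pos: [0.3121, -0.3617, 0.2556]
tcp_rot: [[0.939, 0.344, 0.0], [0.344, -0.939, -0.0], [0.0, 0.0, -1.0]]
contact_force: [-0.1, -0.1, -0.6]
gripper_width: -0.0001
grasp_force: 0.0
```

Emit:
arm_command(series=[{"dx": 0.021,"dy": -0.019,"dz": -0.003,"spin": 0},{"dx": 0.021,"dy": -0.019,"dz": -0.003,"spin": 0},{"dx": 0.021,"dy": -0.019,"dz": -0.003,"spin": 0},{"dx": 0.021,"dy": -0.019,"dz": -0.003,"spin": 0},{"dx": 0.021,"dy": -0.019,"dz": -0.003,"spin": 0},{"dx": 0.021,"dy": -0.019,"dz": -0.003,"spin": 0},{"dx": 0.021,"dy": -0.019,"dz": -0.003,"spin": 0},{"dx": 0,"dy": 0,"dz": 0,"spin": 7},{"dx": 0,"dy": 0,"dz": 0,"spin": 7},{"dx": 0,"dy": 0,"dz": 0,"spin": 6}])

```text
t: 3.05
ee_pos: [0.4044, -0.1869, 0.2766]
tcp_rot: [[1.0, -0.003, 0.0], [-0.003, -1.0, -0.0], [0.0, 0.0, -1.0]]
contact_force: [-0.5, -0.6, -0.2]
gripper_width: 0.0005
grasp_force: 0.0
```

```bash
python3 - <<'E'
from h import *
s=ctrl.read_state();print(s['t'],s['ee_pos'],np.round(s['tcp_rot'],3),s['contact_force'],s['gripper_width'])
N=['seal_wheel','cool_wheel','seal_wheel_mark','cool_wheel_mark','tape_roll','marker_pen']
p=look('wrist',N); cv2.imwrite('pics/w2.png',p['color'])
E
```

```text
3.05 [ 0.40436069 -0.18690068  0.2765563 ] [[ 1.    -0.003  0.   ]
 [-0.003 -1.    -0.   ]
 [ 0.     0.    -1.   ]] [-0.49161674 -0.56944233 -0.15998515] 0.00047851529633422343
wrist seal_wheel [ 0.4639 -0.1141  0.0927] 0.79
wrist seal_wheel [ 0.5674 -0.4082  0.0728] 0.39
wrist cool_wheel [ 0.4613 -0.2106  0.0941] 0.64
wrist cool_wheel [ 0.4946 -0.4056  0.0827] 0.35
wrist seal_wheel_mark [ 0.4651 -0.1198  0.0888] 0.94
wrist cool_wheel_mark [ 0.4568 -0.2142  0.0951] 0.98
wrist tape_roll [ 0.545  -0.1606  0.0974] 0.76
wrist marker_pen [0.4573 0.0466 0.075 ] 0.83
```

View pics/w2.png

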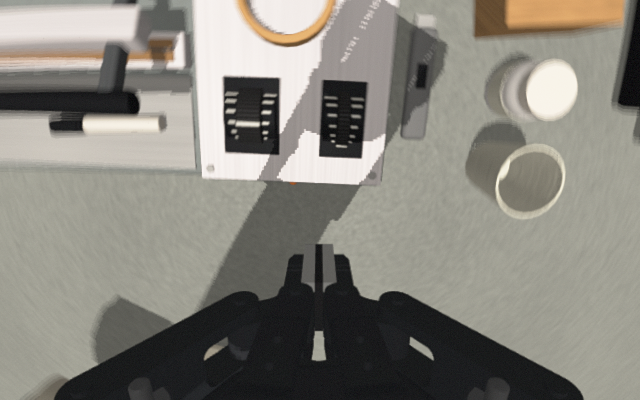

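The wrist view shows the housing's front corners at (203,178) and (381,184). The wide wheel is at (250,115) with its line near (250,125), and the narrow wheel is at (344,118). I'll enlarge it to read the scales.

```bash
python3 - <<'E'
from h import *
s=ctrl.read_state()
im=cv2.imread('pics/w2.png'); c=im[68:164,216:376]; cv2.imwrite('pics/w2c.png',cv2.resize(c,None,fx=5,fy=5,interpolation=cv2.INTER_CUBIC))
p=ctrl.snapshot('wrist')
T=np.eye(4);T[:3,:3]=s['tcp_rot'];T[:3,3]=s['ee_pos'];T=T@np.array(p['tool_from_camera'])
def ray(uv,z):
    n=cv2.undistortPoints(np.array(uv,float).reshape(-1,1,2),np.array(p['intrinsics']),np.array(p['distortion']))[:,0]
    d=(T[:3,:3]@np.c_[n[:,0],-n[:,1],-np.ones(len(n))].T).T
    return T[:3,3]+d*((z-T[2,3])/d[:,2])[:,None]
P=ray([(203,179),(382,185),(201,0),(399,0)],.075);print(P)
print('wheel panels',ray([(224,77),(280,78),(279,154),(223,152),(323,80),(368,82),(361,158),(319,156)],.075))
y=P[0]-P[1];yaw=np.arctan2(-y[0],y[1]);print(np.degrees(yaw),np.linalg.norm(y))
m=(P[0]+P[1])/2;print('origin',m+.12*np.array([np.cos(yaw),np.sin(yaw),0]))
E
```

```text
[[ 0.39558977 -0.06141219  0.075     ]
 [ 0.38928464 -0.25857607  0.075     ]
 [ 0.57329233 -0.0748565   0.075     ]
 [ 0.57302814 -0.26522635  0.075     ]]
wheel panels [[ 0.50165682 -0.09282465  0.075     ]
 [ 0.50031037 -0.14952679  0.075     ]
 [ 0.42317193 -0.1462946   0.075     ]
 [ 0.42537267 -0.08612563  0.075     ]
 [ 0.49842028 -0.19280591  0.075     ]
 [ 0.49681937 -0.23827113  0.075     ]
 [ 0.4191415  -0.23415273  0.075     ]
 [ 0.42110749 -0.18906942  0.075     ]]
-1.8316464946737963 0.19726467073355441
origin [ 0.51237589 -0.16382967  0.075     ]
```

View pics/w2c.png

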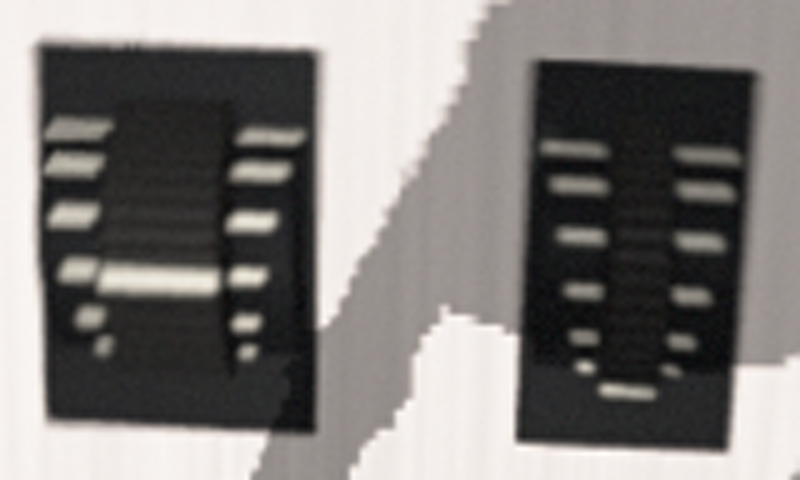

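Each scale has six bars. The wide wheel's line at (160,280) in the crop is beside bar 3, so it needs +2 clicks. The narrow wheel's line at (628,392) is at bar 1, so it also needs +2. The wide top is at about (0.463,-0.120) and the narrow top at about (0.459,-0.213), with the sealer yawed about -2°.

Emit:
arm_command(series=[{"dx": 0.013,"dy": -0.017,"dz": 0.02,"spin": 1.8},{"dx": 0.013,"dy": -0.017,"dz": 0.03,"spin": 0},{"dx": 0.013,"dy": -0.017,"dz": 0.035,"spin": 0},{"dx": 0.011,"dy": -0.014,"dz": 0.035,"spin": 0},{"dx": 0,"dy": 0,"dz": 0.035,"spin": 0},{"dx": 0,"dy": 0,"dz": 0.012,"spin": 0},{"dx": 0,"dy": 0,"dz": 0,"spin": 0},{"dx": 0,"dy": 0,"dz": 0,"spin": 0}])

```text
t: 4.12
ee_pos: [0.4554, -0.1241, 0.1102]
tcp_rot: [[1.0, -0.03, -0.0], [-0.03, -1.0, -0.0], [-0.0, 0.0, -1.0]]
contact_force: [-0.0, 0.2, 0.6]
gripper_width: -0.0
grasp_force: 0.0
```

Emit:
arm_command(series=[{"dx": 0,"dy": -0.003,"dz": 0.006,"spin": 0},{"dx": 0,"dy": 0,"dz": 0.005,"spin": 0},{"dx": 0,"dy": 0,"dz": 0.001,"spin": 0},{"dx": 0,"dy": 0,"dz": 0,"spin": 0},{"dx": 0,"dy": 0,"dz": 0,"spin": 0}])

```text
t: 4.53
ee_pos: [0.4558, -0.1209, 0.0979]
tcp_rot: [[1.0, -0.03, 0.001], [-0.03, -1.0, -0.0], [0.001, 0.0, -1.0]]
contact_force: [0.2, 0.2, 0.0]
gripper_width: 0.0003
grasp_force: 0.0
```

Emit:
arm_command(series=[{"dx": 0,"dy": 0,"dz": 0.001,"spin": 0},{"dx": 0,"dy": 0,"dz": 0,"spin": 0},{"dx": 0,"dy": 0,"dz": 0,"spin": 0}])

```text
t: 4.78
ee_pos: [0.4559, -0.1209, 0.097]
tcp_rot: [[1.0, -0.03, 0.001], [-0.03, -1.0, -0.001], [0.001, 0.001, -1.0]]
contact_force: [0.5, -0.1, 3.4]
gripper_width: -0.0002
grasp_force: 1.5
```

Emit:
arm_command(series=[{"dx": 0,"dy": 0,"dz": 0.0005,"spin": 0},{"dx": 0,"dy": 0,"dz": 0,"spin": 0},{"dx": 0,"dy": 0,"dz": 0,"spin": 0}])

```text
t: 5.03
ee_pos: [0.456, -0.1209, 0.0969]
tcp_rot: [[1.0, -0.03, 0.002], [-0.03, -1.0, -0.001], [0.002, 0.001, -1.0]]
contact_force: [-0.3, 0.0, 6.2]
gripper_width: -0.0001
grasp_force: 2.8
```

Pressing with 6.2 N. Now I'll draw one click, 12.5 mm.

Emit:
arm_command(series=[{"dx": 0.0025,"dy": 0,"dz": 0,"spin": 0},{"dx": 0.0025,"dy": 0,"dz": 0,"spin": 0},{"dx": 0.0025,"dy": 0,"dz": 0,"spin": 0},{"dx": 0.0025,"dy": 0,"dz": 0,"spin": 0},{"dx": 0.0025,"dy": 0,"dz": 0,"spin": 0},{"dx": 0,"dy": 0,"dz": 0,"spin": 0}])

```text
t: 5.53
ee_pos: [0.4686, -0.1213, 0.0969]
tcp_rot: [[1.0, -0.03, 0.001], [-0.03, -1.0, -0.001], [0.001, 0.001, -1.0]]
contact_force: [-1.6, 0.1, 5.4]
gripper_width: 0.0
grasp_force: 2.9
```

Emit:
arm_command(series=[{"dx": 0,"dy": 0,"dz": -0.01,"spin": 0},{"dx": 0,"dy": 0,"dz": -0.03,"spin": 0},{"dx": -0.013,"dy": 0,"dz": -0.04,"spin": 0},{"dx": 0,"dy": 0,"dz": 0,"spin": 0}])

```text
t: 5.87
ee_pos: [0.4565, -0.1213, 0.1839]
tcp_rot: [[1.0, -0.03, 0.01], [-0.03, -1.0, -0.004], [0.01, 0.003, -1.0]]
contact_force: [0.8, -0.2, 1.2]
gripper_width: -0.0002
grasp_force: 0.0
```

```bash
cat > v.py <<'E'
from h import *
import sys
s=ctrl.read_state();print(s['t'],s['ee_pos'])
p=look('wrist',['seal_wheel_mark','cool_wheel_mark'])
T=np.eye(4);T[:3,:3]=s['tcp_rot'];T[:3,3]=s['ee_pos'];T=np.linalg.inv(T@np.array(p['tool_from_camera']))
c,sn=np.cos(np.radians(-2)),np.sin(np.radians(-2))
# expected mark pixel per bar
for nm,o in (('seal',(.463,-.120)),('cool',(.459,-.213))):
    a=np.radians(-60+24*np.arange(6)); X=np.c_[o[0]+.03*np.sin(a)*c,o[1]+.03*np.sin(a)*sn,.067+.03*np.cos(a)]
    print(nm,np.round(project(p,X,T)).astype(int).tolist())
q=project(p,[[.461,-.166,.09]],T)[0].astype(int)
x,y=max(q[0]-110,0),max(q[1]-75,0)
print('crop',x,y)
cv2.imwrite(sys.argv[1],cv2.resize(p['color'][y:y+150,x:x+220],None,fx=3.6,fy=3.6,interpolation=cv2.INTER_CUBIC))
E
python3 v.py pics/w3.png
```

```text
5.8667 [ 0.45646238 -0.12134466  0.18394045]
wrist seal_wheel_mark [ 0.4702 -0.119   0.0886] 0.59
wrist cool_wheel_mark [ 0.4626 -0.2116  0.0957] 0.61
seal [[315, 223], [315, 217], [315, 205], [315, 189], [315, 173], [315, 159]]
cool [[429, 224], [434, 218], [438, 207], [439, 191], [439, 174], [436, 161]]
crop 265 120
```

View pics/w3.png

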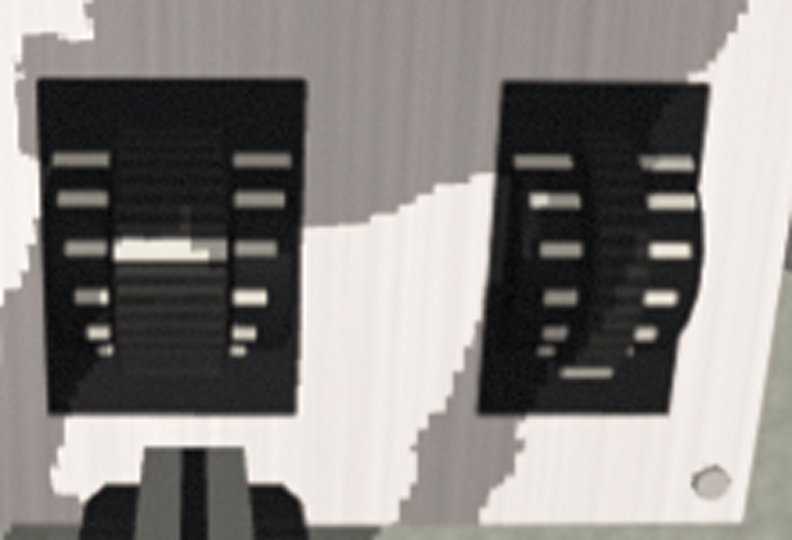

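The wide line is now beside the fourth bar at (170,250), and the narrow line is still at bar 1, (586,373). One draw gives one click, so I'll repeat it.

Emit:
arm_command(series=[{"dx": 0,"dy": 0,"dz": 0.03,"spin": 0},{"dx": 0,"dy": 0,"dz": 0.03,"spin": 0},{"dx": 0,"dy": 0,"dz": 0.015,"spin": 0},{"dx": 0,"dy": 0,"dz": 0.003,"spin": 0},{"dx": 0,"dy": 0,"dz": 0,"spin": 0},{"dx": 0,"dy": 0,"dz": 0,"spin": 0}])

```text
t: 6.52
ee_pos: [0.4542, -0.12, 0.0968]
tcp_rot: [[1.0, -0.029, -0.003], [-0.029, -1.0, 0.001], [-0.003, -0.001, -1.0]]
contact_force: [-4.3, 2.1, 6.8]
gripper_width: 0.0005
grasp_force: 3.7
```

Emit:
arm_command(series=[{"dx": 0,"dy": 0,"dz": -0.006,"spin": 0},{"dx": 0,"dy": 0,"dz": 0,"spin": 0},{"dx": 0,"dy": 0,"dz": 0,"spin": 0},{"dx": 0,"dy": 0,"dz": 0,"spin": 0}])

```text
t: 6.85
ee_pos: [0.4549, -0.1206, 0.1025]
tcp_rot: [[1.0, -0.03, -0.001], [-0.03, -1.0, 0.0], [-0.001, -0.0, -1.0]]
contact_force: [0.5, -0.6, -0.4]
gripper_width: -0.0002
grasp_force: 0.0
```

```bash
python3 - <<'E'
from h import *
p=look('side',['seal_wheel_mark']); a=p['color'][150:230,330:430]
q=look('scene',['seal_wheel_mark']); b=q['color'][170:250,215:315]
f=lambda x:cv2.resize(x,(400,320),interpolation=cv2.INTER_CUBIC)
cv2.imwrite('pics/s4.png',np.hstack([f(a),f(b)]))
c,sn=np.cos(np.radians(-2)),np.sin(np.radians(-2))
for P,off in ((p,(330,150)),(q,(215,170))):
  g=np.radians(-60+24*np.arange(6)); X=np.c_[.463+.03*np.sin(g)*c,-.12+.03*np.sin(g)*sn,.067+.03*np.cos(g)]
  print(((project(P,X)-off)*4).round().tolist())
E
```

```text
side seal_wheel_mark [ 0.4549 -0.1102  0.0898] 0.6
scene seal_wheel_mark [ 0.4768 -0.119   0.0984] 0.62
scene seal_wheel_mark [0.5448 0.0907 0.1432] 0.27
[[156.0, 210.0], [145.0, 194.0], [129.0, 183.0], [112.0, 177.0], [95.0, 178.0], [82.0, 186.0]]
[[231.0, 95.0], [238.0, 89.0], [249.0, 92.0], [261.0, 102.0], [273.0, 118.0], [282.0, 137.0]]
```

View pics/s4.png

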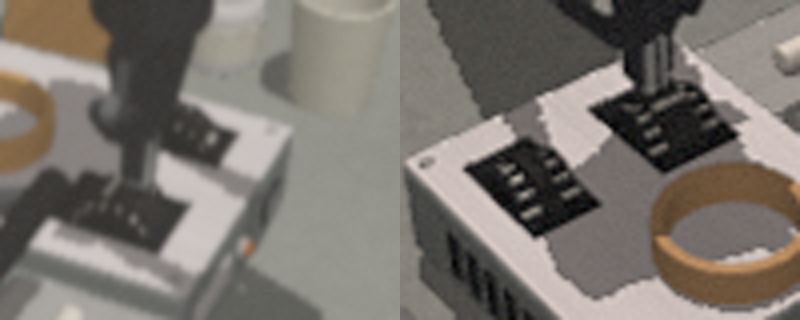

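In the right half (scene view) the wide line sits just behind the fingertip at about (670,102), which matches bar 4. It has not moved, so I'll go on.

Emit:
arm_command(series=[{"dx": 0.001,"dy": 0,"dz": 0.004,"spin": 0},{"dx": 0,"dy": 0,"dz": 0.0015,"spin": 0},{"dx": 0,"dy": 0,"dz": 0.0005,"spin": 0},{"dx": 0,"dy": 0,"dz": 0,"spin": 0},{"dx": 0,"dy": 0,"dz": 0,"spin": 0},{"dx": 0,"dy": 0,"dz": 0,"spin": 0}])

```text
t: 7.55
ee_pos: [0.4561, -0.1207, 0.0974]
tcp_rot: [[1.0, -0.03, -0.0], [-0.03, -1.0, 0.0], [-0.0, -0.0, -1.0]]
contact_force: [0.4, -0.1, -0.9]
gripper_width: 0.0002
grasp_force: 0.0
```

Emit:
arm_command(series=[{"dx": 0,"dy": 0,"dz": 0.0012,"spin": 0},{"dx": 0,"dy": 0,"dz": 0,"spin": 0},{"dx": 0,"dy": 0,"dz": 0,"spin": 0},{"dx": 0,"dy": 0,"dz": 0,"spin": 0}])

```text
t: 7.88
ee_pos: [0.4564, -0.1208, 0.0969]
tcp_rot: [[1.0, -0.03, 0.001], [-0.03, -1.0, -0.0], [0.001, 0.0, -1.0]]
contact_force: [-1.2, -0.1, 4.7]
gripper_width: 0.0001
grasp_force: 2.7
```

Emit:
arm_command(series=[{"dx": 0,"dy": 0,"dz": 0.0003,"spin": 0},{"dx": 0.0025,"dy": 0,"dz": 0,"spin": 0},{"dx": 0.0025,"dy": 0,"dz": 0,"spin": 0},{"dx": 0.0025,"dy": 0,"dz": 0,"spin": 0},{"dx": 0.0025,"dy": 0,"dz": 0,"spin": 0},{"dx": 0.0025,"dy": 0,"dz": 0,"spin": 0},{"dx": 0,"dy": 0,"dz": 0,"spin": 0},{"dx": 0,"dy": 0,"dz": 0,"spin": 0}])

```text
t: 8.55
ee_pos: [0.4692, -0.1212, 0.0969]
tcp_rot: [[1.0, -0.03, 0.002], [-0.03, -1.0, -0.0], [0.002, 0.0, -1.0]]
contact_force: [-0.4, 0.4, 6.0]
gripper_width: -0.0001
grasp_force: 3.2
```

Emit:
arm_command(series=[{"dx": 0,"dy": 0,"dz": -0.005,"spin": 0},{"dx": 0,"dy": 0,"dz": -0.03,"spin": 0},{"dx": -0.013,"dy": 0.02,"dz": -0.04,"spin": 0},{"dx": 0,"dy": 0.02,"dz": 0,"spin": 0},{"dx": 0,"dy": 0.006,"dz": 0,"spin": 0},{"dx": 0,"dy": 0,"dz": 0,"spin": 0},{"dx": 0,"dy": 0,"dz": 0,"spin": 0}])

```text
t: 9.13
ee_pos: [0.4553, -0.1642, 0.1653]
tcp_rot: [[1.0, -0.031, -0.002], [-0.031, -1.0, 0.002], [-0.002, -0.002, -1.0]]
contact_force: [0.5, 0.7, -0.1]
gripper_width: 0.0001
grasp_force: 0.0
```

```bash
python3 v.py pics/w5.png
```

```text
9.1333 [ 0.45525491 -0.16421952  0.16527133]
wrist seal_wheel_mark [ 0.4707 -0.1214  0.0896] 0.9
wrist seal_wheel_mark [ 0.4995 -0.3977  0.053 ] 0.21
wrist cool_wheel_mark [ 0.4646 -0.2109  0.099 ] 0.85
seal [[259, 231], [256, 225], [254, 212], [253, 195], [253, 177], [255, 163]]
cool [[382, 232], [385, 226], [387, 214], [388, 197], [388, 179], [386, 164]]
crop 209 126
```

View pics/w5.png

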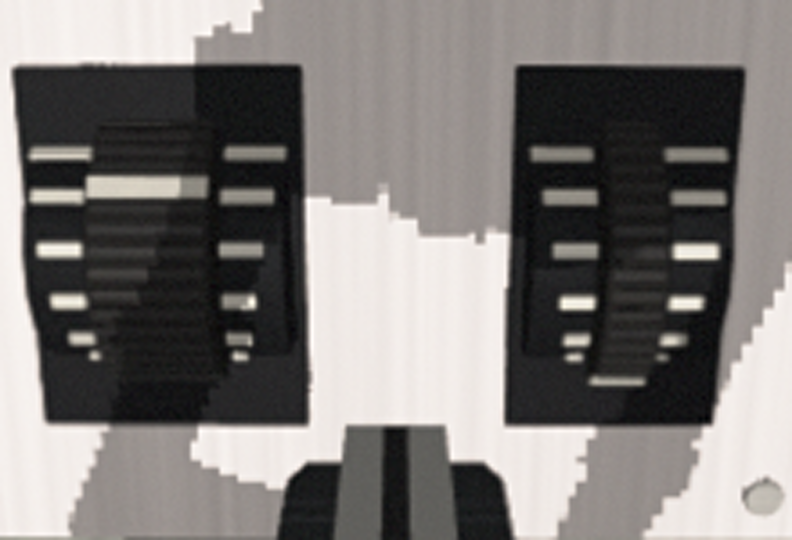

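The wide line is now home at bar 5 (147,187), where bar 5 is predicted at row 184. The narrow line is at bar 1 (617,381). Next is the narrow wheel.

Emit:
arm_command(series=[{"dx": -0.002,"dy": 0.02,"dz": 0,"spin": 0},{"dx": 0,"dy": 0.02,"dz": 0.015,"spin": 0},{"dx": 0,"dy": 0.008,"dz": 0.025,"spin": 0},{"dx": 0,"dy": 0,"dz": 0.02,"spin": 0},{"dx": 0,"dy": 0,"dz": 0.004,"spin": 0},{"dx": 0,"dy": 0,"dz": 0,"spin": 0},{"dx": 0,"dy": 0,"dz": 0,"spin": 0},{"dx": 0,"dy": 0,"dz": 0,"spin": 0}])

```text
t: 9.95
ee_pos: [0.4531, -0.2124, 0.1044]
tcp_rot: [[1.0, -0.029, 0.002], [-0.029, -1.0, -0.001], [0.002, 0.001, -1.0]]
contact_force: [0.1, 0.3, 0.6]
gripper_width: 0.0005
grasp_force: 0.0
```

Emit:
arm_command(series=[{"dx": -0.0005,"dy": 0,"dz": 0.005,"spin": 0},{"dx": 0,"dy": 0,"dz": 0.0015,"spin": 0},{"dx": 0,"dy": 0,"dz": 0,"spin": 0},{"dx": 0,"dy": 0,"dz": 0.0007,"spin": 0},{"dx": 0,"dy": 0,"dz": 0,"spin": 0},{"dx": 0,"dy": 0,"dz": 0,"spin": 0},{"dx": 0,"dy": 0,"dz": 0,"spin": 0}])

```text
t: 10.53
ee_pos: [0.4524, -0.2126, 0.0969]
tcp_rot: [[1.0, -0.03, 0.002], [-0.03, -1.0, -0.001], [0.002, 0.001, -1.0]]
contact_force: [-0.5, 0.7, 5.7]
gripper_width: 0.0001
grasp_force: 2.7
```

Emit:
arm_command(series=[{"dx": 0.0025,"dy": 0,"dz": 0,"spin": 0},{"dx": 0.0025,"dy": 0,"dz": 0,"spin": 0},{"dx": 0.0025,"dy": 0,"dz": 0,"spin": 0},{"dx": 0.0025,"dy": 0,"dz": 0,"spin": 0},{"dx": 0.0025,"dy": 0,"dz": 0,"spin": 0},{"dx": 0,"dy": 0,"dz": 0,"spin": 0},{"dx": 0,"dy": 0,"dz": 0,"spin": 0}])

```text
t: 11.12
ee_pos: [0.465, -0.213, 0.0969]
tcp_rot: [[1.0, -0.029, 0.002], [-0.029, -1.0, -0.001], [0.002, 0.001, -1.0]]
contact_force: [-0.7, 1.0, 6.3]
gripper_width: 0.0002
grasp_force: 2.8
```

Emit:
arm_command(series=[{"dx": 0,"dy": 0,"dz": -0.005,"spin": 0},{"dx": -0.0125,"dy": 0,"dz": 0,"spin": 0},{"dx": 0,"dy": 0,"dz": 0,"spin": 0},{"dx": 0,"dy": 0,"dz": 0.003,"spin": 0},{"dx": 0,"dy": 0,"dz": 0,"spin": 0},{"dx": 0,"dy": 0,"dz": 0.0013,"spin": 0},{"dx": 0,"dy": 0,"dz": 0,"spin": 0},{"dx": 0,"dy": 0,"dz": 0,"spin": 0},{"dx": 0,"dy": 0,"dz": 0,"spin": 0}])

```text
t: 11.87
ee_pos: [0.4521, -0.2126, 0.0968]
tcp_rot: [[1.0, -0.03, 0.0], [-0.03, -1.0, -0.0], [0.0, 0.0, -1.0]]
contact_force: [-1.9, 0.3, 4.8]
gripper_width: -0.0002
grasp_force: 2.6
```

Emit:
arm_command(series=[{"dx": 0,"dy": 0,"dz": 0.0003,"spin": 0},{"dx": 0.0025,"dy": 0,"dz": 0,"spin": 0},{"dx": 0.0025,"dy": 0,"dz": 0,"spin": 0},{"dx": 0.0025,"dy": 0,"dz": 0,"spin": 0},{"dx": 0.0025,"dy": 0,"dz": 0,"spin": 0},{"dx": 0.0025,"dy": 0,"dz": 0,"spin": 0},{"dx": 0,"dy": 0,"dz": 0,"spin": 0},{"dx": 0,"dy": 0,"dz": 0,"spin": 0}])

```text
t: 12.53
ee_pos: [0.465, -0.213, 0.0969]
tcp_rot: [[1.0, -0.029, 0.001], [-0.029, -1.0, -0.001], [0.001, 0.001, -1.0]]
contact_force: [-1.4, 0.2, 6.7]
gripper_width: -0.0002
grasp_force: 3.1
```

Emit:
arm_command(series=[{"dx": 0,"dy": 0,"dz": -0.005,"spin": 0},{"dx": 0,"dy": 0,"dz": -0.03,"spin": 0},{"dx": -0.013,"dy": -0.02,"dz": -0.04,"spin": 0},{"dx": 0,"dy": -0.02,"dz": 0,"spin": 0},{"dx": 0,"dy": -0.006,"dz": 0,"spin": 0},{"dx": 0,"dy": 0,"dz": 0,"spin": 0},{"dx": 0,"dy": 0,"dz": 0,"spin": 0}])

```text
t: 13.12
ee_pos: [0.4537, -0.1686, 0.1654]
tcp_rot: [[1.0, -0.029, -0.002], [-0.029, -1.0, 0.0], [-0.002, -0.0, -1.0]]
contact_force: [0.5, -0.3, -0.6]
gripper_width: -0.0001
grasp_force: 0.0
```

```bash
python3 v.py pics/w6.png
```

```text
13.1167 [ 0.45367116 -0.16859158  0.16535049]
wrist seal_wheel_mark [ 0.4699 -0.1208  0.0907] 0.58
wrist cool_wheel_mark [ 0.4644 -0.2098  0.0955] 0.75
wrist cool_wheel_mark [ 0.5068 -0.098   0.075 ] 0.16
seal [[253, 229], [250, 223], [247, 210], [246, 193], [247, 175], [249, 161]]
cool [[376, 230], [379, 225], [381, 212], [382, 195], [382, 177], [380, 163]]
crop 203 124
```

View pics/w6.png

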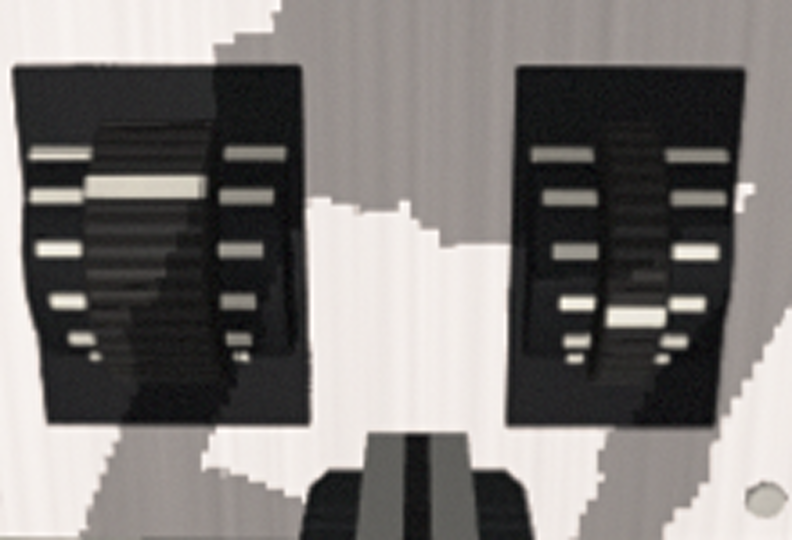

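The wide line sits at bar 5 (145,187) and the narrow line at bar 3 (636,316). Both match the predicted rows (175 and 212), and the arm is clear.

```bash
python3 -c "
from bench import ctrl
print(ctrl.hand_in())"
```

```text
the job is handed in; nothing more can be done
None
```

I set the sealing-time wheel to bar 5 and then the cooling-time wheel to bar 3, checked both in the wrist camera, and handed the job in at about 13 s with the arm clear; only the two wheels were touched.

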